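# Tip the standing snap box flat and push it home into its bay

## Task

The blue snap box stands on its edge beside the low plywood bay, white lid facing left. Push it over to the right with the fingers so that it drops flat on the table with the lid up, then gently push it along the table into the bay, between the side cheeks, until its leading long side is flush against the back board. Only push the box, never grip or lift it, and leave the bottles, spools, stamp and glue stick around it where they are.

Things in the scene. Friction and masses are not known exactly. Their poses are not given: they have to be found in the camera images.
- box: Blue plastic snap box with a white lid, shut, 102 x 161 x 46 mm, 0.2 to 0.45 kg. Origin: centre of its underside; x points from its catch side to its hinge side (102 mm), y along its length (161 mm), z out of the lid. At the start it stands on its long catch side, lid facing left (+y, within 25 degrees), x nearly up (resting on the lid's rim, it leans about 5 degrees to the right, toward the bay), top at z = 96 mm.
- box_center (a point): Middle of the box, half-way up its height; for the standing box about 47 mm above the table.
- box_back (a point): Middle of the lid's rim on the box's hinge side, 51 mm along box x from the origin and 40 mm above the underside: the part that meets the back board. The lid's rim overhangs the blue walls by about 3 mm all round. On the opposite (catch) side the rim lies 48 mm from the origin.
- box_front_edge (a point): Middle of the long bottom edge of the box on its catch side, 45 mm along -x of the box from its origin. It lies on the table both when the box stands and when it lies flat: the box tips over this edge.
- bay: Three-sided plywood bay fixed to the table, open to the left. Origin: on the table, at the middle of the back board's inner face; x points into the back board (to the right, -y of the world, within 8 degrees), y along it. Back board 234 mm long, 52 mm high, 12 mm thick; two side cheeks 34 mm high, 12 mm thick, reach 55 mm forward from the back board's face; 210 mm clear between them. The table itself is its floor.
- stamp: Wooden hand stamp with a turned knob, 34 x 50 x 57 mm tall. Bystander, loose; origin at the middle of its underside; z up.
- glue_stick: Yellow glue stick standing up, 23 mm round, 89 mm tall. Bystander, loose; origin at the middle of its underside; z up.
- spool_yellow: Yellow thread spool standing up, 28 mm round, 38 mm tall. Bystander, loose; origin on the table, 8 mm off its axis; z up.
- spool_red: Red thread spool standing up, 28 mm round, 38 mm tall. Bystander, loose; origin on the table, 8 mm off its axis; z up.
- paint_sky: Sky-blue paint bottle with a white cap, 34 mm round, 100 mm tall. Bystander, loose; origin at the middle of its underside; z up.
- paint_white: White paint bottle, 74 mm round, 135 mm tall. Bystander, loose; origin at the middle of its underside; z up.
- paint_brown: Brown paint bottle with a white cap, 52 mm round, 135 mm tall. Bystander, loose; origin at the middle of its underside; z up.
- paint_orange: Orange paint bottle, 38 mm round, 75 mm tall. Bystander, loose; origin at the middle of its underside; z up.

How it is judged:
On the way:
1. the box lies flat on the table, lid up and at rest, not yet in the bay (angle between box's own z axis and vertical below 0.1 rad and linear speed of box below 0.05 m/s and x of box_back in the frame of bay below -0.015 m), for 0.2 s.
At the end, for the whole second after the job is handed in: The box lies flat on the table, lid up (within 0.08 rad), at rest between the cheeks, the lid's rim on its leading long side within 7 mm of the back board and square to it within 0.07 rad (angle between box's own z axis and vertical below 0.08 rad and x of box_back in the frame of bay between -0.007 and 0.005 m and y of box_center in the frame of bay between -0.03 and 0.03 m and angle between the x axis of box and the x axis of bay, either way round below 0.07 rad and height (world z) of box_center below 0.03 m and linear speed of box below 0.02 m/s); the robot touches nothing.
It fails at once if the box is lifted, carried or tipped onto its lid: the long bottom edge it tips over rises more than 20 mm off the table (height (world z) of box_front_edge above 0.02 m).
It fails at once if the box is squeezed or rammed: more than 35 N between fingers and box (contact force between the fingers and box above 35 N).
It fails at once if a bystander is shifted more than 15 mm or knocked over (distance of any of stamp, glue_stick, spool_yellow, spool_red, paint_sky, paint_white, paint_brown, paint_orange from where it was at the start of the episode above 0.015 m or angle between any of stamp, glue_stick, spool_yellow, spool_red, paint_sky, paint_white, paint_brown, paint_orange's own z axis and vertical above 0.5 rad).
It also fails if it takes over 48 s, if anything falls off the work surface, if the arm or the gripper's body presses on something with over 40 N, if the wrist force passes 120 N, or if a joint passes its speed limit or range.

## Robot

A 6-joint arm with a two-finger parallel gripper is mounted at the origin on a cart in front of the work surface, level with it; the furniture and walls round the work are solid. World frame = base frame: x ahead of the robot, y to its left, z up, the work surface at z = 0. Lengths are in m, angles in rad, forces in N, time in s.
With the tool pointing down it reaches from about 0.3 to 1 m from the base axis. Payload 5.1 kg.
Tool frame: the origin (TCP) lies between the finger pads; the fingertips stand 14 mm ahead of it and the grasp point (between the pads) lies 5 mm behind it (tip_reach is the distance from the TCP to the fingertips, in m); z points along the fingers, y is the line along which they close (so a half turn about z gives the same grasp; the last joint's range is limited). The gripper opens to 95 mm and grips with 3 to 60 N. Pads are 20 mm wide; open, the fingers measure 119 mm over their backs; the gripper's body (75 mm by 180 mm) begins 59 mm behind the grasp point.
Start: joints at [1.222, 0.124, 1.65, -0, 1.367, -0.083], TCP at [0.171, 0.627, 0.229] pointing down, gripper open.
Joint ranges: [-2.61, 2.61], [-1.02, 2.33], [0.03, 2.71], [-1.35, 4.49], [0.32, 2.68], [-2.91, 2.91]. Speed limits (rad/s): [2.57, 2.57, 3.14, 3.14, 3.14, 3.14].

## Interface

Orientations are given as a 3x3 rotation matrix whose columns are the frame's x, y, z axes.
In Python, from cell import * gives the robot as it stands.
- The arm moves only by the tool carry_out, never from a script. Its argument "series" is a list of rows, each a list of 5 numbers: the shift along the world's x, y, z in units of 50 mm (1.0 is 50 mm), then the turn about the world's z in units of 5 degrees (1.0 is 5 degrees), then the closure in counts, from 0 (fully open) to 255 (shut). A call has 1 to 5 rows; each row is the pose to reach, as a shift and turn from the pose commanded when the call began; what a row does not reach only later rows make up. A row lasts 1/8 s, in which the tool goes at most 62.5 mm and 10.7 degrees, less where a joint would pass 70% of its speed; a pose out of reach is approached as far as the arm can. A call with a gripper value outside its range is refused whole. The fingers move at their own pace and stop on an object; "newtons" is the grip in N (left out, the last holds). Time passes only in rows, so rows that repeat a pose let the fingers close. It gives the time, the measured TCP pose, the force, the opening and the grip force at its end, in the units of the state.
- sense(): the state, without advancing time (a new reading comes with each control period).
- camera(name): name is "scene" or "top" or "wrist"; returns (picture, depth): 384x512x3 uint8, red, green, blue; 384x512 float32, m along the optical axis (not along the pixel's ray), 0 where there is no reading.
- camera_info(name): a dict with "fx", "fy", "cx", "cy" (pixels), "view" (4x4, takes a point from world to camera coordinates); the wrist camera has in their place "tool_from_camera" (4x4, takes a point from camera to tool coordinates, whose origin is the TCP and whose axes are the flange's). Camera axes: x right, y down, z forward; pixel columns grow to the right and rows downward; lengths in m; the calibration is good to about 2 mm. A picture is of the moment at which its call begins: read the wrist's pose just before it. camera_info takes no time and is no camera call.
- sign_off(): hands the job in; it is judged then, once.
The state is a dict: "clock": time; "joint_pos": joint angles; "joint_vel": joint speeds; "joint_efforts": joint torques, N m; "tcp_pos": TCP position; "orientation": TCP orientation; "wrist_force": force on the tool from outside, world axes, zero at the start; "torque": the same for the moment, N m; "opening": finger opening in m; "gripper_force": force on a finger pad.
Only numpy, scipy, OpenCV 4.12 (cv2) and the standard library are available. Lean on these libraries where they do the work, as an engineer would, in place of code of your own. Each camera call takes 0.05 s, during which the arm holds its last target. There are 200 camera calls.

## Working session

There is one attempt and no reset: what is moved stays moved. The work goes in short steps, Python scripts to look and compute and a tool call to move; the robot and the scene stay as the last step left them, time stands still between calls to the robot, and variables do not carry over. Pictures are saved under pics/ and viewed, at most 10 in all, crops included, and the job is handed in when it is done.

Besides the shell and the picture viewer there is one more tool, called in YAML: its name, and indented under it one key for each argument. carry_out: Moves the arm, as the interface text tells. Its arguments: {"type":"object","properties":{"series":{"type":"array"},"newtons":{"type":"number"}},"required":["series"]}

```bash
mkdir -p pics; python3 - <<'E'
from cell import *
import cv2,numpy as np
s=sense();print(s['clock'],s['tcp_pos'],s['orientation'],s['opening'])
for n in("scene","top"):
    p,d=camera(n);cv2.imwrite(f'pics/{n}0.png',p[:,:,::-1]);np.savez(f'{n}0.npz',p=p,d=d)
    i=camera_info(n);print(n,i)
E
```

```text
0.0 [0.17054085 0.6265868  0.22738986] [[-9.64882862e-01  2.62679486e-01 -7.41516863e-04]
 [ 2.62680456e-01  9.64880892e-01 -1.96012729e-03]
 [ 2.00590223e-04 -2.08607522e-03 -9.99997804e-01]] 0.09552020197351838
scene {'fx': 364.2182534196896, 'fy': 364.2182534196896, 'cx': 254.94770649230756, 'cy': 190.07619147635387, 'view': array([[ 0.66177017, -0.74969631, -0.00395981, -0.55540772],
       [-0.32842069, -0.2851466 , -0.9004617 ,  0.11143839],
       [ 0.67394368,  0.59719918, -0.4349173 ,  0.8136447 ],
       [ 0.        ,  0.        ,  0.        ,  1.        ]])}
top {'fx': 459.29736820082553, 'fy': 459.29736820082553, 'cx': 248.6716557941383, 'cy': 189.0121862607475, 'view': array([[ 0.0500944 , -0.99874267,  0.00190571, -0.3491706 ],
       [-0.97851359, -0.04946169, -0.20016167,  0.42695039],
       [ 0.20000427,  0.00816222, -0.97976103,  1.08183246],
       [ 0.        ,  0.        ,  0.        ,  1.        ]])}
```

View pics/top0.png

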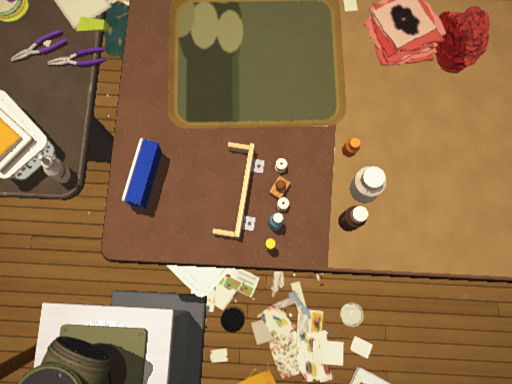

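View pics/scene0.png

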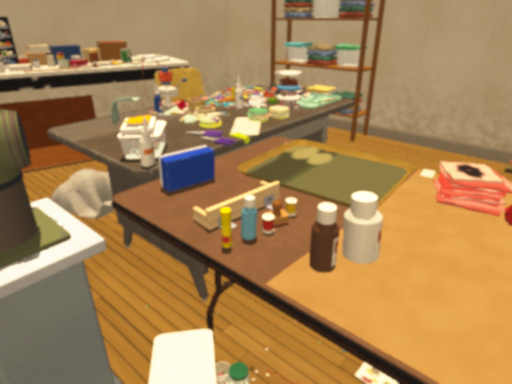

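The top view shows the standing box (tops blue at about (147,172), lid edge at (130,172)) and the bay (back board about (245,190), cheeks at (240,147) and (227,233)). The spools, stamp and bottles are to its right. Next I measure them.

```bash
cat > h.py <<'E'
import cv2,numpy as np
from cell import *
def cloud(n,p,d):
    i=camera_info(n);v,u=np.mgrid[:384,:512]
    c=np.stack([(u-i['cx'])/i['fx']*d,(v-i['cy'])/i['fy']*d,d],-1)
    V=i['view'];return (c-V[:3,3])@V[:3,:3]
def ray(n,uv,z):
    i=camera_info(n);V=i['view'];uv=np.atleast_2d(uv).astype(float)
    r=np.c_[(uv[:,0]-i['cx'])/i['fx'],(uv[:,1]-i['cy'])/i['fy'],np.ones(len(uv))]@V[:3,:3]
    o=-V[:3,:3].T@V[:3,3];return o+r*((z-o[2])/r[:,2])[:,None]
def hsv(p):return cv2.cvtColor(p,cv2.COLOR_RGB2HSV)
def rect(P):
    c,s,a=cv2.minAreaRect(P[:,:2].astype(np.float32)*1000);b=cv2.boxPoints((c,s,a))
    return np.round(c,1),np.round(s,1),round(a,1),np.round(b,1).tolist()
E
python3 - <<'E'
from h import *
f=np.load('top0.npz');p,d=f['p'],f['d'];X=cloud('top',p,d);H=hsv(p)
v,u=np.mgrid[:384,:512]
print('table z',X[200,190],X[110,150])
reg=(u>110)&(u<170)&(v>130)&(v<220)
b=reg&(X[...,2]>.085)&(d>0)
print('box top',b.sum(),rect(X[b]),np.percentile(X[b][:,2],[5,50,95]))
b2=reg&(X[...,2]>.02);print('box all',rect(X[b2]))
# lid vs blue
w=b2&(H[...,1]<60);print('white',w.sum(),rect(X[w]) if w.sum()>3 else 0,X[w][:,2].min() if w.any() else 0,X[w][:,2].max())
reg=(u>205)&(u<258)&(v>135)&(v<245)
bb=reg&(X[...,2]>.045);print('board',bb.sum(),rect(X[bb]),np.median(X[bb][:,2]))
ck=reg&(X[...,2]>.027)&(X[...,2]<.042);print('cheek',ck.sum(),rect(X[ck]))
al=reg&(X[...,2]>.027);print('bay all',rect(X[al]))
for n,m in dict(left=(u<110)&(v>60)&(v<260)&(d>0)).items():
    q=X[m];print(n,np.percentile(q[:,2],[1,25,50,75,99]))
    t=q[q[:,2]>0.0];print(len(t),t.min(0),t.max(0))
E
python3 -c "
import cv2;i=cv2.imread('pics/top0.png')[120:250,0:300];cv2.imwrite('pics/c0.png',cv2.resize(i,(800,347),interpolation=2))"
```

```text
table z [ 4.16893201e-01 -1.79904231e-01  4.11504334e-04] [ 0.65341263 -0.05545597 -0.00317378]
box top 1269 (array([463.9, -68.9]), array([ 44.6, 159.2]), 79.2, [[381.5, -75.80000305175781], [537.9000244140625, -105.80000305175781], [546.2999877929688, -61.900001525878906], [389.8999938964844, -32.0]]) [0.09008841 0.09465904 0.09963028]
box all (array([ 347.3, -152.5]), array([424.8, 144.4]), 36.3, [[133.39999389648438, -220.10000610351562], [218.89999389648438, -336.3999938964844], [561.2000122070312, -84.9000015258789], [475.70001220703125, 31.5]])
white 244 (array([ 348. , -153.4]), array([424.8, 142. ]), 36.3, [[134.8000030517578, -222.0], [218.89999389648438, -336.3999938964844], [561.2000122070312, -84.9000015258789], [477.1000061035156, 29.600000381469727]]) 0.021919135608205215 1.1460618032829961
board 488 (array([ 388.1, -315.9]), array([338.8,  37.5]), 0.6, [[218.5, -298.8999938964844], [218.89999389648438, -336.3999938964844], [557.7000122070312, -332.8999938964844], [557.2999877929688, -295.3999938964844]]) 0.05193903087530566
cheek 254 (array([ 444.5, -290.5]), array([ 69.5, 234.9]), 83.5, [[323.8999938964844, -311.70001220703125], [557.2000122070312, -338.29998779296875], [565.0999755859375, -269.20001220703125], [331.70001220703125, -242.60000610351562]])
bay all (array([ 390.8, -289. ]), array([344.5,  92.2]), 0.4, [[218.1999969482422, -244.1999969482422], [218.89999389648438, -336.3999938964844], [563.4000244140625, -333.8999938964844], [562.7000122070312, -241.60000610351562]])
left [-0.74886494 -0.73663408  0.00138948  0.00573015  0.12158616]
11799 [2.61438850e-01 8.61061319e-03 4.42586442e-07] [0.78044855 0.35876033 0.16683844]
```

View pics/c0.png

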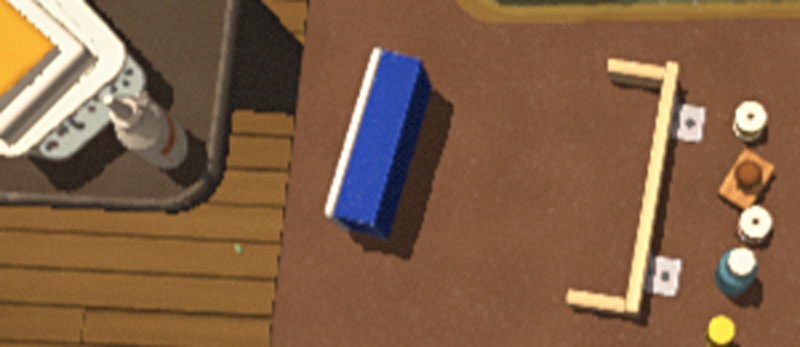

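```bash
python3 - <<'E'
from h import *
f=np.load('top0.npz');p,d=f['p'],f['d'];X=cloud('top',p,d)
v,u=np.mgrid[:384,:512]
reg=(u>205)&(u<256)&(v>135)&(v<245)&(X[...,2]<.065)
bb=reg&(X[...,2]>.046);print('board',bb.sum(),rect(X[bb]))
al=reg&(X[...,2]>.027);print('bay all',rect(X[al]))
t=X[(u<115)&(d>0)&(X[...,2]>.02)&(X[...,1]<.3)]
for z in(.02,.06,.1,.13): q=t[t[:,2]>z];print(z,np.percentile(q,0.5,axis=0),q.max(0))
for z in(.06,.1):
  q=t[(t[:,2]>z)&(abs(t[:,0]-.47)<.11)];print('near',z,len(q),np.sort(q[:,1])[:5] if len(q) else '')
f=np.load('scene0.npz');Y=cloud('scene',f['p'],f['d']);m=(f['d']>0)&(Y[...,1]>.0)&(Y[...,1]<.75)&(Y[...,0]<.65)&(Y[...,0]>.05)&(Y[...,2]>.1)
q=Y[m];print(len(q),q.max(0),q.min(0))
m=(f['d']>0)&(abs(Y[...,0]-.46)<.1)&(abs(Y[...,1]+.07)<.06)&(Y[...,2]>.09)&(Y[...,2]<.11);print('box top scene',rect(Y[m]),m.sum())
E
```

```text
board 466 (array([ 441.7, -316.1]), array([ 12. , 234.1]), 83.6, [[324.70001220703125, -309.0], [557.4000244140625, -335.0], [558.7000122070312, -323.1000061035156], [326.1000061035156, -297.20001220703125]])
bay all (array([ 444.5, -290.5]), array([ 69.5, 234.9]), 83.5, [[323.8999938964844, -311.70001220703125], [557.2000122070312, -338.29998779296875], [565.0999755859375, -269.20001220703125], [331.70001220703125, -242.60000610351562]])
0.02 [ 0.00931907 -0.07938226  0.02120956] [0.85313588 0.29510427 0.3001129 ]
0.06 [ 0.00891826 -0.07941067  0.0624326 ] [0.65104092 0.29510427 0.3001129 ]
0.1 [ 0.00764648 -0.0797212   0.1011182 ] [0.59602876 0.27593367 0.3001129 ]
0.13 [ 0.00924781 -0.08012819  0.13404777] [0.478316   0.14018087 0.3001129 ]
near 0.06 2587 [0.12162784 0.12164238 0.12189689 0.12203531 0.12206978]
near 0.1 1286 [0.12552741 0.12723565 0.12744662 0.12758835 0.12770754]
556 [0.64984201 0.64627002 0.25735359] [0.09268057 0.00066721 0.1000786 ]
box top scene (array([463.8, -70.4]), array([ 47.2, 155.8]), 79.6, [[382.8999938964844, -79.5], [536.0999755859375, -107.69999694824219], [544.7000122070312, -61.29999923706055], [391.3999938964844, -33.099998474121094]]) 389
```

carry_out:
  series:
    - [0.4, -0.9, 0.6, -2, 0]
    - [0.9, -2, 1, -4, 0]
    - [1.4, -3.1, 1, -6, 0]
    - [1.9, -4.2, 1, -8, 0]
    - [2.4, -5.2, 1, -10, 0]

```text
clock: 0.72
tcp_pos: [0.291, 0.3652, 0.2783]
orientation: [[-0.414, 0.91, 0.0], [0.91, 0.414, -0.0], [-0.0, -0.0, -1.0]]
wrist_force: [0.8, -0.3, 0.1]
opening: 0.0951
gripper_force: 0.0
```

carry_out:
  series:
    - [0.5, -1.1, 0, -2, 0]
    - [1, -2.1, 0, -4, 0]
    - [1.5, -3.1, 0, -6, 0]
    - [2, -4.1, 0, -7.06, 0]
    - [2.5, -5.1, 0, -7.06, 0]

```text
clock: 1.35
tcp_pos: [0.416, 0.1104, 0.2784]
orientation: [[0.183, 0.983, 0.0], [0.983, -0.183, 0.0], [0.0, 0.0, -1.0]]
wrist_force: [0.1, -0.6, -0.3]
opening: 0.095
gripper_force: 0.0
```

carry_out:
  series:
    - [0.5, -1.1, 0, 0, 0]
    - [1.2, -2.3, 0, 0, 0]
    - [1.2, -2.3, -0.7, 0, 0]
    - [1.2, -2.3, -1.7, 0, 0]
    - [1.2, -2.3, -2.7, 0, 0]

```text
clock: 1.98
tcp_pos: [0.4756, -0.0033, 0.1421]
orientation: [[0.184, 0.983, 0.0], [0.983, -0.184, -0.0], [0.0, 0.0, -1.0]]
wrist_force: [0.1, -0.8, -0.8]
opening: 0.0948
gripper_force: 0.0
```

carry_out:
  series:
    - [0, 0, -0.6, 0, 0]
    - [0, 0, -1.08, 0, 0]
    - [-0.05, -0.25, -1.08, 0, 0]
    - [-0.1, -0.5, -1.08, 0, 0]
    - [-0.1, -0.55, -1.08, 0, 0]

```text
clock: 2.6
tcp_pos: [0.4716, -0.0316, 0.0912]
orientation: [[0.184, 0.983, 0.003], [0.983, -0.184, -0.001], [-0.0, 0.003, -1.0]]
wrist_force: [0.7, 0.1, 0.9]
opening: 0.0949
gripper_force: 0.0
```

carry_out:
  series:
    - [-0.02, -0.08, 0, 0, 0]
    - [-0.03, -0.16, 0, 0, 0]
    - [-0.045, -0.24, 0, 0, 0]
    - [-0.06, -0.32, 0, 0, 0]
    - [-0.075, -0.4, 0, 0, 0]

```text
clock: 3.22
tcp_pos: [0.467, -0.0506, 0.0897]
orientation: [[0.182, 0.983, 0.0], [0.983, -0.182, -0.0], [-0.0, 0.0, -1.0]]
wrist_force: [-0.1, 1.0, 2.0]
opening: 0.095
gripper_force: 0.9
```

```bash
python3 - <<'E'
from h import *
p,d=camera('top');cv2.imwrite('pics/t1.png',cv2.resize(p[80:260,60:300,::-1],(800,600)))
s=sense();print(s['clock'],s['tcp_pos'],s['wrist_force'])
E
```

```text
3.275 [ 0.46685968 -0.0509984   0.08957763] [0.57932675 0.11710221 1.08578323]
```

View pics/t1.png

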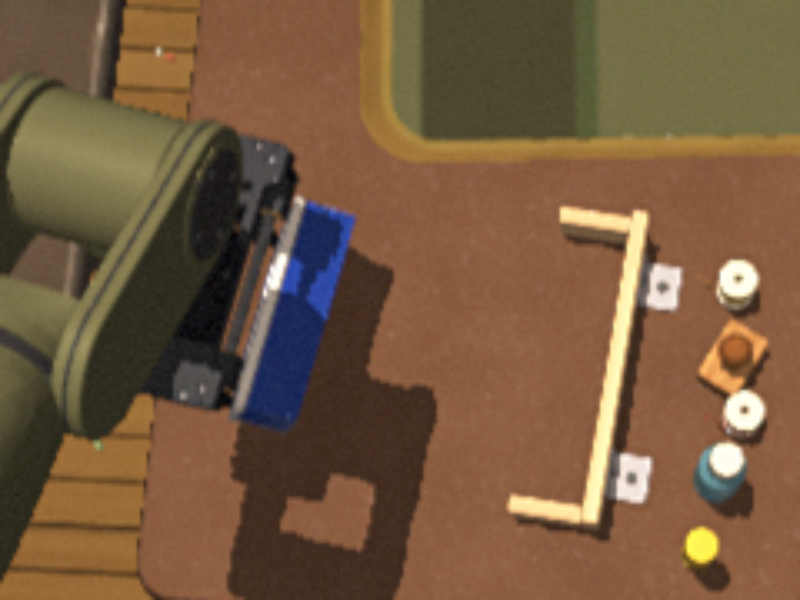

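The box is still standing, with its lid edge at about (265,300) in the crop and the fingers against it. I'll keep pushing gently.

carry_out:
  series:
    - [-0.015, -0.08, 0, 0, 0]
    - [-0.03, -0.16, 0, 0, 0]
    - [-0.045, -0.24, 0, 0, 0]
    - [-0.06, -0.32, 0, 0, 0]
    - [-0.075, -0.4, 0, 0, 0]

```text
clock: 3.9
tcp_pos: [0.463, -0.0707, 0.0894]
orientation: [[0.183, 0.983, -0.001], [0.983, -0.183, -0.0], [-0.0, -0.001, -1.0]]
wrist_force: [-0.6, -0.4, 0.7]
opening: 0.0952
gripper_force: 0.0
```

carry_out:
  series:
    - [-0.015, -0.08, 0, 0, 0]
    - [-0.03, -0.16, 0, 0, 0]
    - [-0.03, -0.16, 0, 0, 0]
    - [-0.03, -0.16, 0, 0, 0]

```text
clock: 4.4
tcp_pos: [0.4618, -0.0784, 0.0897]
orientation: [[0.183, 0.983, 0.0], [0.983, -0.183, 0.0], [0.0, 0.0, -1.0]]
wrist_force: [-0.3, -0.0, 0.4]
opening: 0.0947
gripper_force: 0.0
```

```bash
python3 - <<'E'
from h import *
p,d=camera('top');cv2.imwrite('pics/t2.png',cv2.resize(p[80:260,60:300,::-1],(800,600)))
s=sense();print(s['clock'],s['tcp_pos'],s['wrist_force'])
E
```

```text
4.45 [ 0.46176045 -0.0782814   0.0896482 ] [-1.01032323 -0.34573339  0.26214856]
```

View pics/t2.png

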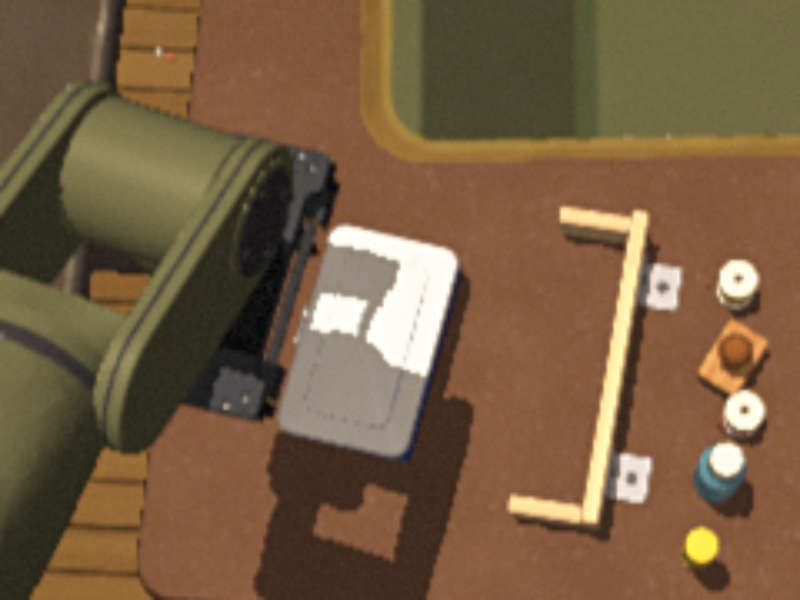

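The box has fallen flat, lid up, at about (370,345) in the crop, still clear of the bay. I'll measure the lid and back the fingers off before lowering.

carry_out:
  series:
    - [0.1, 0.5, 0, 0, 0]
    - [0.15, 0.8, 0, 0, 0]

```text
clock: 4.7
tcp_pos: [0.4694, -0.0375, 0.0897]
orientation: [[0.182, 0.983, 0.0], [0.983, -0.182, 0.0], [0.0, 0.0, -1.0]]
wrist_force: [0.3, 0.3, 0.0]
opening: 0.0955
gripper_force: 0.0
```

```bash
cat > m.py <<'E'
from h import *
p,d=camera('top');X=cloud('top',p,d)
m=(d>0)&(X[...,2]>.036)&(X[...,2]<.056)&(hsv(p)[...,1]<70)&(X[...,1]<-.03)&(X[...,1]>-.33)&(X[...,0]>.34)&(X[...,0]<.56)
n,l,st,_=cv2.connectedComponentsWithStats(m.astype(np.uint8));k=1+st[1:,4].argmax();q=X[l==k]
c,s,a,b=rect(q);b=np.array(b);e=max([b[1]-b[0],b[2]-b[1]],key=np.linalg.norm);e*=np.sign(e[0])
yaw=np.degrees(np.arctan2(e[1],e[0]))
t=np.radians(-6.4);bx=np.array([np.sin(t),-np.cos(t)]);by=np.array([np.cos(t),np.sin(t)])
r=c-np.array([442.4,-310.1])
print('c',c,'size',s,'yaw',yaw,'z',np.median(q[:,2]),'bay x,y of centre',r@bx,r@by,'lead edge',((b-[442.4,-310.1])@bx).round(1))
S=sense();print(S['clock'],S['tcp_pos'].round(4),S['wrist_force'].round(1))
E
python3 m.py
```

```text
c [ 452.6 -131.1] size [103.1 161. ] yaw -10.626214174224408 z 0.045433699901386154 bay x,y of centre -179.0214406382513 -9.816506089494135 lead edge [-133.6 -121.7 -224.5 -236.4]
4.75 [ 0.4695 -0.0364  0.0897] [-0.4  0.4  0.1]
```

carry_out:
  series:
    - [-0.08, 0, -0.7, 0.84, 0]
    - [-0.08, 0, -1.27, 0.84, 0]
    - [-0.1, -0.2, -1.27, 0.84, 0]
    - [-0.12, -0.4, -1.27, 0.84, 0]
    - [-0.13, -0.5, -1.27, 0.84, 0]

```text
clock: 5.38
tcp_pos: [0.464, -0.0646, 0.0278]
orientation: [[0.111, 0.994, 0.003], [0.994, -0.111, -0.001], [-0.001, 0.003, -1.0]]
wrist_force: [0.7, -0.3, -0.1]
opening: 0.0952
gripper_force: 0.0
```

carry_out:
  series:
    - [-0.01, -0.1, 0, 0, 0]
    - [-0.02, -0.2, 0, 0, 0]
    - [-0.03, -0.3, 0, 0, 0]
    - [-0.045, -0.4, 0, 0, 0]
    - [-0.055, -0.5, 0, 0, 0]

```text
clock: 6.0
tcp_pos: [0.4602, -0.0886, 0.0262]
orientation: [[0.11, 0.994, 0.001], [0.994, -0.11, -0.0], [-0.0, 0.001, -1.0]]
wrist_force: [0.5, 4.0, 1.7]
opening: 0.0951
gripper_force: 1.9
```

carry_out:
  series:
    - [-0.01, -0.1, 0, 0, 0]
    - [-0.02, -0.2, 0, 0, 0]
    - [-0.03, -0.3, 0, 0, 0]
    - [-0.045, -0.4, 0, 0, 0]
    - [-0.055, -0.5, 0, 0, 0]

```text
clock: 6.62
tcp_pos: [0.4573, -0.1137, 0.0262]
orientation: [[0.11, 0.994, 0.0], [0.994, -0.11, 0.0], [0.0, 0.0, -1.0]]
wrist_force: [-0.1, 4.6, 1.2]
opening: 0.0948
gripper_force: 2.1
```

```bash
python3 m.py
```

```text
c [ 450.  -176.7] size [ 93.  161.8] yaw -6.387117506631506 z 0.04558571475082136 bay x,y of centre -133.41580430079165 -7.317319370703267 lead edge [ -86.9  -87.  -180.  -179.9]
6.675 [ 0.4573 -0.1142  0.0262] [-0.4  2.5  1.2]
```

carry_out:
  series:
    - [-0.011, -0.1, 0, 0, 0]
    - [-0.022, -0.2, 0, 0, 0]
    - [-0.034, -0.3, 0, 0, 0]
    - [-0.045, -0.4, 0, 0, 0]
    - [-0.056, -0.5, 0, 0, 0]

```text
clock: 7.3
tcp_pos: [0.4544, -0.1387, 0.0262]
orientation: [[0.11, 0.994, -0.0], [0.994, -0.11, 0.0], [0.0, -0.0, -1.0]]
wrist_force: [0.4, 4.2, 3.0]
opening: 0.0952
gripper_force: 2.3
```

carry_out:
  series:
    - [-0.011, -0.1, 0, 0, 0]
    - [-0.022, -0.2, 0, 0, 0]
    - [-0.034, -0.3, 0, 0, 0]
    - [-0.045, -0.4, 0, 0, 0]
    - [-0.056, -0.5, 0, 0, 0]

```text
clock: 7.92
tcp_pos: [0.4516, -0.1637, 0.0262]
orientation: [[0.11, 0.994, -0.0], [0.994, -0.11, 0.0], [0.0, -0.0, -1.0]]
wrist_force: [0.7, 3.9, 3.8]
opening: 0.0949
gripper_force: 2.5
```

carry_out:
  series:
    - [-0.011, -0.1, 0, 0, 0]
    - [-0.022, -0.2, 0, 0, 0]
    - [-0.034, -0.3, 0, 0, 0]
    - [-0.045, -0.4, 0, 0, 0]
    - [-0.05, -0.45, 0, 0, 0]

```text
clock: 8.55
tcp_pos: [0.4491, -0.1861, 0.0262]
orientation: [[0.11, 0.994, -0.0], [0.994, -0.11, 0.0], [0.0, -0.0, -1.0]]
wrist_force: [0.1, 5.5, 4.0]
opening: 0.0951
gripper_force: 2.7
```

```bash
python3 m.py
```

```text
c [ 441.1 -250.6] size [ 89.2 160.8] yaw -6.4621587222292165 z 0.045724943786644046 bay x,y of centre -58.9842815781873 -7.924299761185099 lead edge [ -14.4  -14.3 -103.4 -103.6]
8.6 [ 0.4491 -0.1863  0.0262] [0.5 4.  3.2]
```

carry_out:
  series:
    - [-0.005, -0.04, 0, 0, 0]
    - [-0.009, -0.08, 0, 0, 0]
    - [-0.013, -0.12, 0, 0, 0]
    - [-0.018, -0.16, 0, 0, 0]
    - [-0.022, -0.2, 0, 0, 0]

```text
clock: 9.22
tcp_pos: [0.448, -0.1957, 0.0262]
orientation: [[0.11, 0.994, -0.0], [0.994, -0.11, 0.0], [0.0, -0.0, -1.0]]
wrist_force: [0.5, 5.2, 3.8]
opening: 0.0951
gripper_force: 2.7
```

carry_out:
  series:
    - [-0.002, -0.02, 0, 0, 0]
    - [-0.005, -0.04, 0, 0, 0]

```text
clock: 9.48
tcp_pos: [0.4478, -0.1977, 0.0262]
orientation: [[0.11, 0.994, -0.0], [0.994, -0.11, 0.0], [0.0, -0.0, -1.0]]
wrist_force: [0.7, 4.6, 4.2]
opening: 0.0952
gripper_force: 2.6
```

carry_out:
  series:
    - [-0.001, -0.01, 0, 0, 0]
    - [-0.002, -0.02, 0, 0, 0]

```text
clock: 9.72
tcp_pos: [0.4476, -0.1987, 0.0261]
orientation: [[0.11, 0.994, -0.0], [0.994, -0.11, 0.0], [0.0, -0.0, -1.0]]
wrist_force: [0.3, 6.0, 2.9]
opening: 0.0954
gripper_force: 2.7
```

```bash
python3 m.py
```

```text
c [ 440.  -263.9] size [ 88.1 161.6] yaw -6.254034659772764 z 0.04568891155293883 bay x,y of centre -45.644552427924424 -7.534907673917651 lead edge [ -1.4  -1.8 -89.9 -89.4]
9.775 [ 0.4476 -0.1987  0.0261] [1.5 5.4 4.3]
```

Still no contact with the board, so I'll continue in half-millimetre rows until the force rises.

carry_out:
  series:
    - [-0.001, -0.01, 0, 0, 0]
    - [-0.002, -0.02, 0, 0, 0]
    - [-0.002, -0.02, 0, 0, 0]

```text
clock: 10.15
tcp_pos: [0.4475, -0.1998, 0.0261]
orientation: [[0.11, 0.994, -0.0], [0.994, -0.11, 0.0], [0.0, -0.0, -1.0]]
wrist_force: [-0.3, 4.6, 4.5]
opening: 0.095
gripper_force: 2.6
```

carry_out:
  series:
    - [-0.001, -0.01, 0, 0, 0]
    - [-0.001, -0.01, 0, 0, 0]

```text
clock: 10.4
tcp_pos: [0.4475, -0.2003, 0.0262]
orientation: [[0.11, 0.994, -0.0], [0.994, -0.11, 0.0], [0.0, -0.0, -1.0]]
wrist_force: [0.8, 5.2, 3.9]
opening: 0.095
gripper_force: 2.6
```

carry_out:
  series:
    - [-0.001, -0.01, 0, 0, 0]
    - [-0.001, -0.01, 0, 0, 0]

```text
clock: 10.65
tcp_pos: [0.4475, -0.2003, 0.0262]
orientation: [[0.11, 0.994, -0.0], [0.994, -0.11, 0.001], [0.001, -0.0, -1.0]]
wrist_force: [0.2, 7.7, 5.6]
opening: 0.0951
gripper_force: 3.6
```

carry_out:
  series:
    - [-0.001, -0.01, 0, 0, 0]
    - [-0.001, -0.01, 0, 0, 0]

```text
clock: 10.9
tcp_pos: [0.4475, -0.2003, 0.0262]
orientation: [[0.11, 0.994, -0.0], [0.994, -0.11, 0.002], [0.002, -0.0, -1.0]]
wrist_force: [0.9, 8.8, 4.9]
opening: 0.095
gripper_force: 4.6
```

carry_out:
  series:
    - [0.02, 0.2, 0, 0, 0]
    - [0.08, 0.8, 0, 0, 0]
    - [0.15, 1.4, 0, 0, 0]
    - [0.15, 1.4, 1, 0, 0]
    - [0.15, 2, 2, 0, 0]

```text
clock: 11.52
tcp_pos: [0.4541, -0.1018, 0.1263]
orientation: [[0.112, 0.994, -0.002], [0.994, -0.112, -0.002], [-0.002, -0.002, -1.0]]
wrist_force: [1.2, -0.1, -0.2]
opening: 0.095
gripper_force: 0.0
```

carry_out:
  series:
    - [0, 0.5, 1, 0, 0]
    - [0, 1, 1.5, 0, 0]
    - [0, 1, 1.5, 0, 0]

```text
clock: 11.9
tcp_pos: [0.4561, -0.0511, 0.2034]
orientation: [[0.108, 0.994, 0.005], [0.994, -0.108, -0.003], [-0.002, 0.005, -1.0]]
wrist_force: [-0.8, -0.1, -0.1]
opening: 0.0954
gripper_force: 0.0
```

```bash
python3 m.py; python3 - <<'E'
from h import *
p,d=camera('top');cv2.imwrite('pics/t3.png',cv2.resize(p[80:260,60:300,::-1],(800,600)))
E
```

```text
c [ 440.7 -258.4] size [101.7 161.1] yaw -6.344116256071687 z 0.04546315054146337 bay x,y of centre -51.18830423585213 -7.452349257640035 lead edge [  -0.3   -0.5 -102.2 -102. ]
11.95 [ 0.4551 -0.0515  0.2013] [-0.3 -0.9 -0.4]
```

View pics/t3.png

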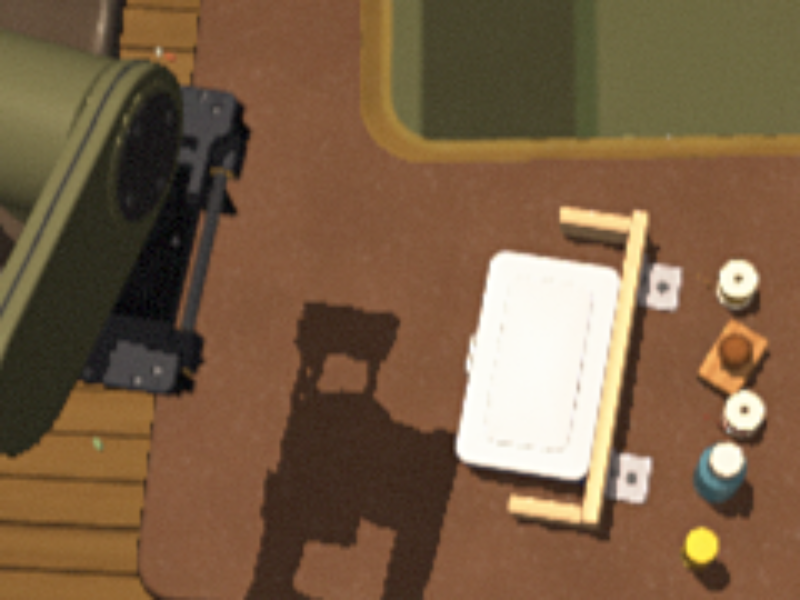

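The lid (490–620, 250–475 in the crop) lies flat and flush along the back board between the cheeks. The arm is clear and the bystanders haven't moved.

```bash
python3 -c "
from cell import *
print(sign_off())"
```

```text
the job is handed in; nothing more can be done
None
```

The box was tipped flat with its lid up and pushed into the bay. It measured about 0.5 mm from the back board, square to it within about 0.1°, and 7 mm off centre; I handed the job in at about 12 s, and no verdict was returned.

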